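Charge the conical flask with zinc through the powder funnel

TASK

Stand the empty conical flask upright on the bench with its mouth centred right under the outlet of the funnel on the stand. Then tip all six zinc lumps out of the scoop through the funnel into the flask without touching the zinc with the fingers, and gently set the empty scoop back level on the middle of the balance pan so that it can be weighed again. Leave the flask under the funnel, never topple it, and leave the other bench things where they are.

Things in the scene. Friction and masses are not known exactly. Their poses are not given: they have to be found in the camera images.
- stand: Fixed filter stand with a white powder funnel. Origin: bench point exactly under the funnel's axis; z up; +x points to the stand's rod, so the open side is -x. Rod 10 mm thick at x = 110 mm, top 255 mm above the bench. A-shaped base: two legs 16 mm wide, 14 mm high, 150 mm long, from the rod's foot, spreading 35 degrees to either side of -x (tips at x = -13, y = +-86 mm).
- funnel_outlet (a point): Centre of the lower end of the funnel's stem (40 mm outside, 36 mm bore, 20 mm long), 127 mm above the bench: 7 mm above the flask's rim when the flask stands under it, so the flask cannot be lowered in there from above but is slid in along the bench from the open side.
- funnel_top (a point): Centre of the funnel's rim circle, 202 mm above the bench. The bowl is 113 mm across outside (walls 2 mm) and tapers in a cone, 58 degrees to horizontal, to the stem 55 mm below. A thin arm from the rod and a 90 mm ring hold it at 172 mm height.
- flask: Loose clear glass wide-neck conical flask, about 130 g (varies), empty and upright. Origin: centre of its underside, z up. 120 mm high; 80 mm across at 4 to 10 mm height, then a cone to 49 mm at 86 mm height, then a straight neck 48 to 52 mm across (44 mm bore) up to the rim; floor 4 mm. It slides upright when pushed low down; the neck can be gripped.
- flask_mouth (a point): Centre of the flask's rim, 120 mm above its underside.
- scoop: Loose white plastic flat-bottomed scoop, about 70 g (varies), lying level on the balance pan, six zinc lumps in it. Origin: centre of the bowl's underside; +x towards the open mouth, z up. Bowl 90 mm long (x -45 to 45), 64 mm wide, floor and walls 2.5 mm; back wall 32 mm high, sides falling from 32 mm to 9 mm at the mouth; front fully open, no lip.
- scoop_handle (a point): Point to grip: middle of the scoop's straight bar handle, 85 mm behind the scoop's origin, 24 mm above its underside; axes as the scoop's. The bar is 14 mm wide (y), 16 mm high and runs straight back from the back wall, x from -45 to -126 mm of the scoop.
- scoop_mouth (a point): Middle of the front edge of the scoop's floor, 45 mm in front of its origin. The lumps stay put while the scoop is held level or tipped slightly back; they slide out over this edge at 25 to 40 degrees mouth down; 55 degrees empties it.
- balance: Fixed portable balance, housing 175 mm (x) by 135 mm (y) and 38 mm high; origin at the bench under its middle, its display side faces -x. Its round steel pan is 120 mm in diameter.
- pan (a point): Centre of the balance pan's flat top, 54 mm above the bench, 20 mm to +x of the balance's origin.
- bottle: Bystander, loose: brown glass screw-top jar, 60 mm diameter, 115 mm high, upright near the flask; origin: centre of its underside.
- beaker: Bystander, loose: small empty glass beaker, 54 mm diameter at the rim, 70 mm high, upright near the flask; origin: centre of its underside.
- stopper: Bystander, loose: black rubber stopper, 27 to 33 mm diameter, 28 mm high, near the balance; origin: centre of its underside.
- samplejar: Bystander, loose: small glass jar with a white cap, 44 mm diameter, 55 mm high, beyond the balance; origin: centre of its underside.
- dropper: Bystander, loose: small brown dropper bottle with a black rubber bulb, 36 mm diameter, 88 mm high, upright beside the stand; origin: centre of its underside.
- spatula: Bystander, loose: flat steel spatula, about 175 mm long (x), 5 mm thick, lying on the bench; origin: middle of its underside.
- zinc0: One of six grey zinc lumps lying in the scoop, an irregular nugget about 13 x 11.5 x 10 mm, 10 g; origin at its middle.
- zinc1: One of six grey zinc lumps lying in the scoop, an irregular nugget about 13 x 11.5 x 10 mm, 10 g; origin at its middle.
- zinc2: One of six grey zinc lumps lying in the scoop, an irregular nugget about 13 x 11.5 x 10 mm, 10 g; origin at its middle.
- zinc3: One of six grey zinc lumps lying in the scoop, an irregular nugget about 13 x 11.5 x 10 mm, 10 g; origin at its middle.
- zinc4: One of six grey zinc lumps lying in the scoop, an irregular nugget about 13 x 11.5 x 10 mm, 10 g; origin at its middle.
- zinc5: One of six grey zinc lumps lying in the scoop, an irregular nugget about 13 x 11.5 x 10 mm, 10 g; origin at its middle.
Mind the look-alikes: they are no part of the job. What is shaped like the flask but green, turquoise or yellow is not meant.

How it is judged:
On the way, in this order (a step that is already met when the one before it is completed fails the run):
1. the flask stands upright on the bench with its mouth within 10 mm of straight under the funnel's outlet (horizontal distance between flask_mouth and funnel_outlet below 0.01 m and angle between flask's own z axis and vertical below 0.1 rad and height (world z) of flask below 0.006 m), for 0.2 s.
2. all six zinc lumps lie inside the flask, which still stands under the funnel (all of step 1 and horizontal distance between each of zinc0, zinc1, zinc2, zinc3, zinc4, zinc5 and flask below 0.04 m and z of zinc0 in the frame of flask between 0 and 0.06 m and z of zinc1 in the frame of flask between 0 and 0.06 m and z of zinc2 in the frame of flask between 0 and 0.06 m and z of zinc3 in the frame of flask between 0 and 0.06 m and z of zinc4 in the frame of flask between 0 and 0.06 m and z of zinc5 in the frame of flask between 0 and 0.06 m), for 0.2 s.
At the end, for the whole second after the job is handed in: All six lumps lie in the flask; it stands upright (0.1 rad) on the bench, its mouth within 10 mm of the funnel outlet's axis; the empty scoop rests level (0.08 rad) on the balance pan, its origin within 35 mm of the pan's centre. Nothing else disturbed (all of step 2 and horizontal distance between scoop and pan below 0.035 m and z of scoop in the frame of pan between -0.006 and 0.006 m and angle between scoop's own z axis and vertical below 0.08 rad and linear speed of each of scoop, flask below 0.02 m/s); the robot touches nothing.
It fails at once if a bystander is shifted more than 30 mm or tipped over (distance of any of bottle, beaker, stopper, samplejar, dropper, spatula from where it was at the start of the episode above 0.03 m or angle between any of bottle, beaker, stopper, samplejar, dropper, spatula's own z axis and vertical above 0.5 rad).
It fails at once if the flask is tipped more than 0.5 rad (angle between flask's own z axis and vertical above 0.5 rad).
It fails at once if the fingers press on a zinc lump (more than 0.5 N) (contact force between the fingers and zinc0 above 0.5 N or contact force between the fingers and zinc1 above 0.5 N or contact force between the fingers and zinc2 above 0.5 N or contact force between the fingers and zinc3 above 0.5 N or contact force between the fingers and zinc4 above 0.5 N or contact force between the fingers and zinc5 above 0.5 N).
It fails at once if the scoop is dropped or pressed on the balance with more than 40 N (contact force between scoop and balance above 40 N).
It also fails if it takes over 72 s, if anything falls off the work surface, if the arm or the gripper's body presses on something with over 40 N, if the wrist force passes 120 N, or if a joint passes its speed limit or range.

ROBOT

A 6-joint arm with a two-finger parallel gripper is mounted at the origin on the work surface. World frame = base frame: x ahead of the robot, y to its left, z up, the work surface at z = 0. Lengths are in m, angles in rad, forces in N, time in s.
With the tool pointing down it reaches from about 0.325 to 0.775 m from the base axis. Payload 5.5 kg.
Tool frame: the origin (TCP) lies between the finger pads; the fingertips stand 8 mm ahead of it and the grasp point (between the pads) lies 11 mm behind it (tcp_to_tips is the distance from the TCP to the fingertips, in m); z points along the fingers, y is the line along which they close (so a half turn about z gives the same grasp; the last joint's range is limited). The gripper opens to 88 mm and grips with 3 to 60 N. Pads are 20 mm wide; open, the fingers measure 115 mm over their backs; the gripper's body (75 mm by 178 mm) begins 61 mm behind the grasp point.
Start: joints at [-0.057, 0.091, 1.231, -0, 1.82, -0.057], TCP at [0.6, -0, 0.231] pointing down, gripper open.
Joint ranges: [-2.87, 2.87], [-0.86, 2.18], [0.17, 2.46], [-1.51, 4.65], [0.06, 2.69], [-2.65, 2.65]. Speed limits (rad/s): [2.57, 2.57, 3.01, 3.14, 3.14, 3.14].

INTERFACE

Orientations are given as a unit quaternion [w, x, y, z].
In Python, from bench import * gives the robot as it stands. Calls block until the motion is done:
- move_to(position, orientation): joint-space move of the TCP to a pose.
- move_l(position, speed=0.15, orientation=None): straight line of the TCP; orientation=None keeps the orientation; speed is the mean speed in m/s.
- movej(angles): joint-space move.
- gripper_open() and close(): open the fingers fully, or close them until they stop; the grip force is fixed at half the most.
- hold(seconds).
- inverse_kinematics(position, orientation): joint angles nearest the present ones, or None.
- state(): the state.
- get_image(name): name is "scene" or "side" or "wrist"; returns a dict with "frame" (384x512x3 uint8, blue, green, red), "depth" (384x512 float32, m along the optical axis (not along the pixel's ray), 0 where there is no reading), "camera_matrix" (3x3 intrinsics, pixels), "view" (4x4, takes a point from world to camera coordinates). Camera axes: x right, y up, looking along -z (the intrinsics and any distortion apply to the point x, -y, -z); pixel columns grow to the right and rows downward; lengths in m; the calibration is good to about 2 mm. A picture is of the moment at which its call begins.
A pose or a line that the arm cannot do raises IKError and nothing moves.
- job_done(): hands the job in; it is judged then, once.
The state is a dict: "time": time; "joint_pos": joint angles; "dq": joint speeds; "joint_torque": joint torques, N m; "ee_pos": TCP position; "ee_rot": TCP orientation; "ft_force": force on the tool from outside, world axes, zero at the start; "moment": the same for the moment, N m; "finger_gap": finger opening in m; "finger_force": force on a finger pad.
Only numpy, scipy, OpenCV 4.12 (cv2) and the standard library are available. Lean on these libraries where they do the work, as an engineer would, in place of code of your own. Each camera call takes 0.05 s, during which the arm holds its last target. There are 200 camera calls.

## Working session

There is one attempt and no reset: what is moved stays moved. The work goes in short steps, each a Python script; the robot and the scene stay as the last script left them, time stands still between calls to the robot, and variables do not carry over. Pictures are saved under pics/ and viewed, at most 10 in all, crops included, and the job is handed in when it is done.

```bash
mkdir -p pics; ls
cat > h.py <<'E'
from bench import *
import numpy as np, cv2
from scipy.spatial.transform import Rotation as R
def snap(n,tag):
    d=get_image(n); np.savez('pics/%s.npz'%tag,**{k:np.asarray(v) for k,v in d.items()})
    cv2.imwrite('pics/%s.png'%tag,d['frame']); return d
def load(tag): return dict(np.load('pics/%s.npz'%tag))
def cloud(d):
    K,V,z=d['camera_matrix'],d['view'],d['depth']
    v,u=np.mgrid[:z.shape[0],:z.shape[1]]
    p=np.stack([(u-K[0,2])/K[0,0]*z,-(v-K[1,2])/K[1,1]*z,-z],-1)
    w=(p-V[:3,3])@V[:3,:3]; w[z==0]=np.nan; return w
def onplane(d,u,v,h):
    K,V=d['camera_matrix'],d['view']
    r=np.array([(u-K[0,2])/K[0,0],-(v-K[1,2])/K[1,1],-1])@V[:3,:3]
    c=-V[:3,:3].T@V[:3,3]; return c+r*(h-c[2])/r[2]
def proj(d,P):
    K,V=d['camera_matrix'],d['view']; q=V[:3,:3]@np.array(P)+V[:3,3]
    return K[0,0]*q[0]/-q[2]+K[0,2], -K[1,1]*q[1]/-q[2]+K[1,2]
def quat(x=None,M=None):
    q=R.from_matrix(M).as_quat(); return [q[3],q[0],q[1],q[2]]
E
python3 - <<'E'
from h import *
a=snap('scene','scene');b=snap('side','side')
for d in(a,b): print(-d['view'][:3,:3].T@d['view'][:3,3], d['camera_matrix'][0,0],d['view'][2,:3])
s=state();print(s['ee_pos'],s['ee_rot'],s['time'])
E
```

```text
pics
[ 1.11817849 -0.84864427  0.80474535] 423.73030910903736 [ 0.48286951 -0.69666744  0.53055773]
[0.44328069 0.80152919 0.95124831] 406.661660824438 [-0.0615287   0.68363764  0.72722335]
[5.99738187e-01 4.07328905e-06 2.29632970e-01] [-6.56872369e-04  7.07108013e-01  7.07104993e-01 -5.96903381e-04] 0.1
```

View pics/scene.png

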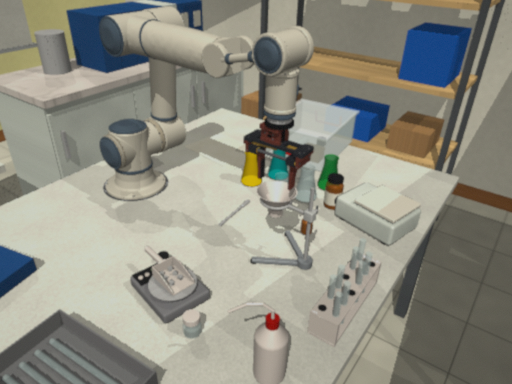

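View pics/side.png

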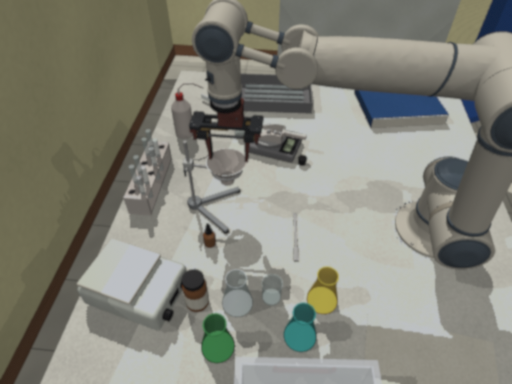

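Candidates for the flask in the side view are the clear one (237,298), the clear small beaker (271,290), and the green (217,342), turquoise (300,330) and yellow (323,293) flasks. I choose the clear one with a neck at (237,298). The scoop is at scene (172,275) and the funnel at side (227,163). Next I check these in enlarged crops.

Run:
```python
from h import *
a=load('side')['frame'];cv2.imwrite('pics/c1.png',cv2.resize(a[140:330,170:350],None,fx=3.15,fy=3.15,interpolation=cv2.INTER_CUBIC))
b=load('scene')['frame'];cv2.imwrite('pics/c2.png',cv2.resize(b[170:345,120:340],None,fx=3.4,fy=3.4,interpolation=cv2.INTER_CUBIC))
```

```text
(no output)
```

View pics/c1.png

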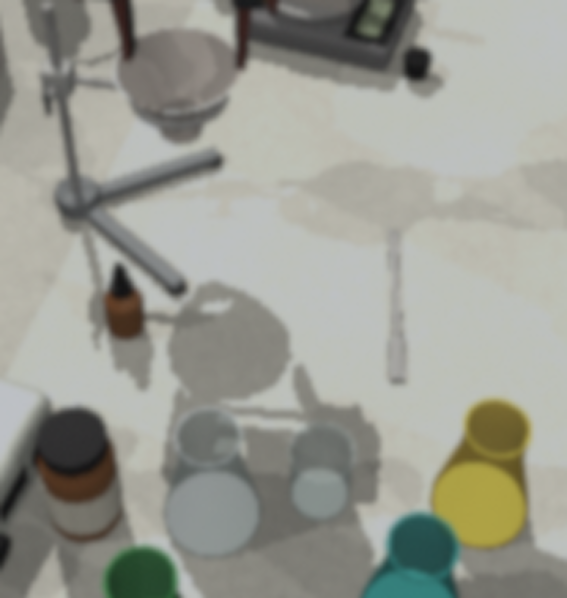

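View pics/c2.png

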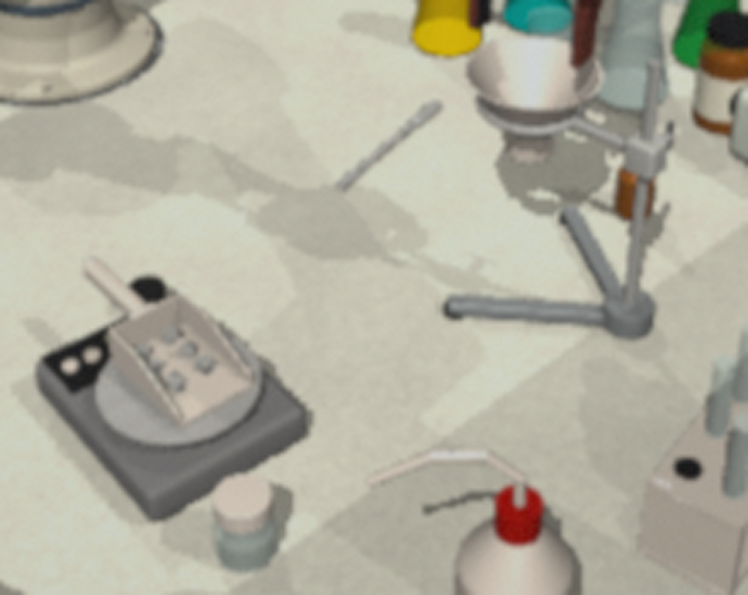

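The crops confirm it: the clear neck-shaped flask is at crop (212,480), with the beaker to its right and the jar to its left. The scoop's handle points to the upper left, with its six lumps in the bowl.

Run:
```python
from h import *
np.set_printoptions(precision=4,suppress=True)
S=load('side');C=load('scene')
def s(n,u,v,h): print('side',n,onplane(S,170+u/3.15,140+v/3.15,h)[:2])
def c(n,u,v,h): print('scene',n,onplane(C,120+u/3.4,170+v/3.4,h)[:2])
s('flaskrim',210,437,.12);s('flaskbase',212,512,.007)
s('beaker rim',323,455,.07);s('beaker base',319,493,.003);s('bottle',73,438,.115)
s('foot',76,197,.014);s('tip1',218,160,.014);s('tip2',180,288,.014);s('funnel',178,72,.202);s('dropper',126,330,.005);s('spat',396,230,.005);s('spat',397,380,.005);s('stopper',417,55,.028)
c('funnel',535,75,.202);c('foot',629,310,.014);c('tip1',455,303,.014);c('tip2',568,216,.014);c('rodtop',652,65,.255)
c('handle end',95,265,.086);c('back1',108,332,.086);c('back2',178,292,.086);c('front1',185,420,.057);c('front2',255,378,.057);c('pan',180,388,.054);c('jar',243,492,.055)
for n,u,v in(('c1',38,372),('c2',155,500),('c3',308,415)):c(n,u,v,.036)
W=cloud(C)
m=(W[...,2]>.19)&(W[...,2]<.207)&(abs(W[...,0]-.68)<.15)&(abs(W[...,1]+.05)<.3)
m&=np.hypot(*(W[...,:2]-onplane(C,120+535/3.4,170+75/3.4,.202)[:2]).transpose(2,0,1))<.08
p=W[m];print('funnel cloud',len(p),p.min(0),p.max(0))
```

```text
side flaskrim [0.5385 0.3044]
side flaskbase [0.5403 0.3051]
side beaker rim [0.4546 0.281 ]
side beaker base [0.4559 0.2769]
side bottle [0.6404 0.3131]
side foot [ 0.7183 -0.0114]
side tip1 [ 0.5869 -0.0761]
side tip2 [0.5998 0.0885]
side funnel [0.6063 0.0002]
side dropper [0.6424 0.1342]
side spat [ 0.4044 -0.0109]
side spat [0.3967 0.1615]
side stopper [ 0.3926 -0.2412]
scene funnel [ 0.6151 -0.0166]
scene foot [ 0.72   -0.0186]
scene tip1 [ 0.5999 -0.0978]
scene tip2 [0.6125 0.0592]
scene rodtop [ 0.7202 -0.0257]
scene handle end [ 0.3989 -0.2972]
scene back1 [ 0.4635 -0.3439]
scene back2 [ 0.4724 -0.2817]
scene front1 [ 0.5482 -0.3543]
scene front2 [ 0.5593 -0.2937]
scene pan [ 0.5205 -0.3316]
scene jar [ 0.6244 -0.3772]
scene c1 [ 0.4091 -0.3707]
scene c2 [ 0.5687 -0.4061]
scene c3 [ 0.6003 -0.2834]
funnel cloud 314 [ 0.5505 -0.0657  0.19  ] [0.6619 0.0481 0.2038]
```

```bash
cat >> h.py <<'E'
def tool(az,pitch,flip=0):
    """tool z heading azimuth az(deg), pitch deg below horizontal (may exceed 90); y horizontal"""
    a,p=np.radians([az,pitch]); z=np.array([np.cos(a)*np.cos(p),np.sin(a)*np.cos(p),-np.sin(p)])
    y=np.array([-np.sin(a),np.cos(a),0])*(-1 if flip else 1)
    return np.stack([np.cross(y,z),y,z],1)
def tcp(g,M,back=.011): return np.array(g)+M[:,2]*back   # TCP for a grasp point g
def ik(g,M):
    return inverse_kinematics(list(tcp(g,M)),quat(M=M))
E
python3 - <<'E'
from h import *
np.set_printoptions(precision=2,suppress=True)
C=load('scene')
d=get_image('wrist');V=d['view'];c=-V[:3,:3].T@V[:3,3];s=state()
q=s['ee_rot'];M=R.from_quat([q[1],q[2],q[3],q[0]]).as_matrix()
print('cam in tool',M.T@(c-np.array(s['ee_pos'])),'look',M.T@(-V[2,:3]),'M',M.tolist())
def show(n,g,M):
    r=ik(g,M); print(n,None if r is None else np.array(r))
for f in(0,1):
  for p in(0,10,15):
    for az in(-20,0,20):show(('funnel',f,p,az),[.607,-.007,.103],tool(az,p,f))
  for az in(0,60,90):
     show(('flask',f,az),[.54,.305,.103],tool(az,5,f))
  show(('flaskdown',f),[.54,.305,.103],tool(30,90,f)); show(('stage',f),[.47,0,.103],tool(0,5,f))
  for t in(0,30,40):
    show(('scoop',f,t),[.427,-.305,.08],tool(-9.5,90-t,f))
    for h in(-30,0,30,60,90):
      a=np.radians(h);k=np.radians(57);hd=np.array([np.cos(a),np.sin(a),0])
      x=hd*np.cos(k)-np.array([0,0,np.sin(k)]);z=hd*np.sin(k)+np.array([0,0,np.cos(k)])
      m=np.array([.607,-.007,.205])-.012*hd
      show(('pour',f,t,h),m-.13*x+.024*z,tool(h,90-t+57,f))
E
```

```text
cam in tool [ 0.08 -0.   -0.15] look [-0.31  0.    0.95] M [[4.840061164220236e-05, 0.9999988379349761, -0.0015237408172734147], [0.9999999940468512, -4.825154242064608e-05, 9.78676971565744e-05], [9.779406058326378e-05, -0.0015237455450587613, -0.9999988343172385]]
('funnel', 0, 0, -20) [ 0.24 -0.18  2.42  3.96  0.85  0.96]
('funnel', 0, 0, 0) None
('funnel', 0, 0, 20) [-0.49 -0.16  2.4   2.08  1.02  2.33]
('funnel', 0, 10, -20) [ 0.23 -0.36  2.42  4.31  0.62  0.6 ]
('funnel', 0, 10, 0) None
('funnel', 0, 10, 20) [-0.48 -0.34  2.4   1.79  0.84  2.64]
('funnel', 0, 15, -20) [ 0.22 -0.43  2.4   4.56  0.55  0.35]
('funnel', 0, 15, 0) None
('funnel', 0, 15, 20) None
('flask', 0, 0) [ 0.87 -0.1   2.27  4.35  0.96  0.69]
('flask', 0, 60) [-0.04 -0.08  2.26  1.79  1.12  2.51]
('flask', 0, 90) [-0.11  0.32  1.81  1.44  1.62  2.57]
('flaskdown', 0) [ 0.46  0.16  1.4   0.    1.58 -1.64]
('stage', 0) None
('scoop', 0, 0) [-0.69 -0.08  1.69  0.    1.53 -2.09]
('pour', 0, 0, -30) None
('pour', 0, 0, 0) None
('pour', 0, 0, 30) [ 0.08  0.68  0.61 -0.85  2.64 -2.61]
('pour', 0, 0, 60) None
('pour',
[... 1472 characters left out ...]
.88  0.03]
('scoop', 1, 30) [-0.9  -0.48  2.09  0.38  1.15  0.75]
('pour', 1, 30, -30) [-0.12  0.35  0.84  0.26  2.37  2.12]
('pour', 1, 30, 0) [-0.06  0.38  0.81 -0.04  2.42  1.49]
('pour', 1, 30, 30) [ 0.    0.35  0.85 -0.32  2.34  0.88]
('pour', 1, 30, 60) [ 0.05  0.26  0.95 -0.47  2.14  0.36]
('pour', 1, 30, 90) [ 0.08  0.14  1.09 -0.5   1.91 -0.09]
('scoop', 1, 40) [-0.99 -0.58  2.22  0.57  1.06  0.57]
('pour', 1, 40, -30) [-0.09  0.22  0.96  0.16  2.23  2.08]
('pour', 1, 40, 0) [-0.06  0.24  0.94 -0.02  2.26  1.49]
('pour', 1, 40, 30) [-0.04  0.22  0.96 -0.19  2.2   0.91]
('pour', 1, 40, 60) [-0.02  0.19  1.   -0.3   2.08  0.37]
('pour', 1, 40, 90) [-0.01  0.14  1.05 -0.32  1.93 -0.13]
```

Run:
```python
from h import *
np.set_printoptions(precision=2,suppress=True)
F=np.array([.607,-.007])
for z in(.04,.104):
 for p in(5,12,20,30,38):
  for az in(-40,-25,-10,0,10,25,40):
   for f in(0,1):
    out=[]
    for b in(0,.05,.1,.13):
     for sa in (0,):
      r=ik([F[0]-b,F[1],z],tool(az,p,f)); out.append(r is not None)
    if sum(out)>1: print(z,p,az,f,out,np.array(ik([F[0],F[1],z],tool(az,p,f))or[0]))
```

```text
Traceback (most recent call last):
ValueError: The truth value of an array with more than one element is ambiguous. Use a.any() or a.all()
```

Run:
```python
from h import *
np.set_printoptions(precision=2,suppress=True)
F=np.array([.607,-.007])
for z in(.04,.104):
 for p in(5,12,20,30,38):
  for az in(-40,-25,-10,0,10,25,40):
   for f in(0,1):
    rs=[ik([F[0]-b,F[1],z],tool(az,p,f)) for b in(0,.05,.1,.13)]
    out=[int(r is not None) for r in rs]
    if out[0] and sum(out)>1: print(z,p,az,f,out,rs[0])
```

```text
0.04 5 -40 0 [1, 1, 1, 1] [0.44 0.19 2.14 4.47 1.2  0.79]
0.04 5 -40 1 [1, 1, 1, 1] [ 0.44  0.19  2.14  4.47  1.2  -2.36]
0.04 5 -25 0 [1, 1, 0, 0] [0.3  0.01 2.34 4.12 0.95 0.94]
0.04 5 -25 1 [1, 1, 0, 0] [ 0.3   0.01  2.34  4.12  0.95 -2.2 ]
0.04 5 25 0 [1, 1, 0, 0] [-0.54  0.03  2.32  1.95  1.1   2.3 ]
0.04 5 25 1 [1, 1, 0, 0] [-0.54  0.03  2.32  1.95  1.1  -0.84]
0.04 5 40 0 [1, 1, 1, 1] [-0.63  0.2   2.12  1.67  1.34  2.39]
0.04 5 40 1 [1, 1, 1, 1] [-0.63  0.2   2.12  1.67  1.34 -0.76]
0.04 12 -40 0 [1, 1, 0, 0] [0.43 0.08 2.15 4.6  1.09 0.64]
0.04 12 -40 1 [1, 1, 0, 0] [ 0.43  0.08  2.15  4.6   1.09 -2.5 ]
0.04 12 25 0 [1, 1, 0, 0] [-0.53 -0.1   2.33  1.79  0.97  2.48]
0.04 12 25 1 [1, 1, 0, 0] [-0.53 -0.1   2.33  1.79  0.97 -0.66]
0.04 12 40 0 [1, 1, 1, 1] [-0.62  0.1   2.14  1.56  1.24  2.51]
0.04 12 40 1 [1, 1, 1, 1] [-0.62  0.1   2.14  1.56  1.24 -0.63]
0.04 20 -40 0 [1, 1, 1, 1] [ 0.4  -0.02  2.15 -1.49  0.99  0.45]
0.04 20 25 1 [1, 1, 0, 0] [-0.5  -0.21  2.32  1.56  0.86 -0.42]
0.04 20 40 1 [1, 1, 1, 1] [-0.59 -0.    2.13  1.4   1.16 -0.47]
0.04 30 -40 0 [1, 1, 1, 1] [ 0.
[... 1727 characters left out ...]
, 1, 1, 1] [ 0.3  -0.24  2.02 -0.91  0.99 -0.2 ]
0.104 38 -25 0 [1, 1, 1, 0] [ 0.18 -0.41  2.16 -0.74  0.74 -0.56]
0.104 38 -25 1 [1, 1, 1, 0] [ 0.18 -0.41  2.16 -0.74  0.74  2.58]
0.104 38 -10 0 [1, 1, 0, 0] [ 0.01 -0.53  2.24 -0.28  0.56 -1.21]
0.104 38 -10 1 [1, 1, 0, 0] [ 0.01 -0.53  2.24 -0.28  0.56  1.93]
0.104 38 0 0 [1, 1, 0, 0] [-0.12 -0.56  2.25  0.18  0.55 -1.8 ]
0.104 38 0 1 [1, 1, 0, 0] [-0.12 -0.56  2.25  0.18  0.55  1.34]
0.104 38 10 0 [1, 1, 0, 0] [-0.24 -0.53  2.23  0.56  0.65 -2.3 ]
0.104 38 10 1 [1, 1, 0, 0] [-0.24 -0.53  2.23  0.56  0.65  0.84]
0.104 38 25 1 [1, 1, 1, 0] [-0.39 -0.4   2.15  0.85  0.89  0.36]
0.104 38 40 1 [1, 1, 1, 1] [-0.48 -0.23  2.01  0.93  1.13  0.07]
```

```bash
cat >> h.py <<'E'
def mt(g,M): move_to(list(tcp(g,M)),quat(M=M))
def ml(g,M,v=.15): move_l(list(tcp(g,M)),v,quat(M=M))
E
python3 - <<'E'
from h import *
np.set_printoptions(precision=3,suppress=True)
A=tool(58,20,1);f=np.array([.539,.305,.105]);B=tool(40,18,1);s=np.array([.472,.004,.105])
up=np.array([0,0,.085])
for n,g,M in(('pre0',f-.12*A[:,2]+[0,0,.06],A),('pre',f-.12*A[:,2],A),('g',f,A),('up',f+up,A),('mid',[.47,.17,.19],tool(50,20,1)),('sup',s+up,B),('s',s,B)): print(n,ik(g,M))
mt(f-.12*A[:,2]+[0,0,.06],A); ml(f-.12*A[:,2],A); ml(f,A,.12)
snap('side','g1'); print(state()['time'],state()['ft_force'])
E
```

```text
pre0 [-0.276 -0.682  2.308  1.223  1.287  0.045]
pre [-0.276 -0.601  2.371  1.266  1.241 -0.098]
g [ 0.021 -0.295  2.243  1.409  0.922 -0.217]
up [ 0.021 -0.439  2.182  1.265  0.97   0.028]
mid [-0.368 -0.856  2.43   1.204  1.26   0.114]
sup [-0.82  -0.719  2.377  1.262  1.493 -0.068]
s [-0.82  -0.561  2.448  1.286  1.426 -0.287]
3.025 [ 0.254  0.079 -0.652]
```

View pics/g1.png

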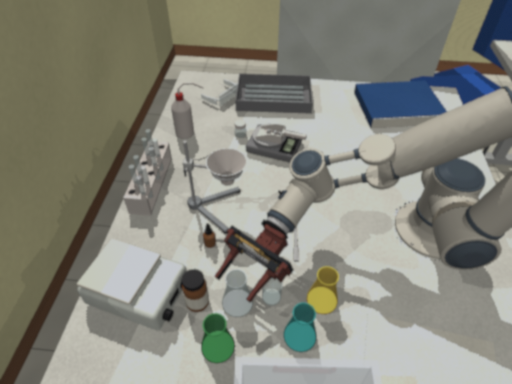

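The fingers straddle the clear neck: tips at (220,275) and (252,300), neck at (237,280). The funnel at (227,163) is now unobstructed.

Run:
```python
from h import *
np.set_printoptions(precision=4,suppress=True)
d=load('g1');W=cloud(d);k=np.hypot(W[...,0]-.607,W[...,1]+.007)
p=W[(k<.075)&(W[...,2]>.196)&(W[...,2]<.206)]
for it in range(3):
    x=np.linalg.lstsq(np.c_[2*p[:,:2],np.ones(len(p))],(p[:,:2]**2).sum(1),rcond=None)[0]
    r=np.hypot(*(p[:,:2]-x[:2]).T); print(x[:2],np.median(r),len(p)); p=p[abs(r-np.median(r))<.004]
A=tool(58,20,1);f=np.array([.539,.305,.105]);up=np.array([0,0,.085]);B=tool(40,18,1);s=np.array([.472,.004,.105])
close();print(state()['finger_gap'],state()['finger_force'])
ml(f+up,A,.12); print(state()['ft_force'])
ml([.50,.17,.19],tool(50,20,1),.15); ml(s+up,B,.15); ml(s+[0,0,.004],B,.12)
a=snap('side','st'); print(state()['time'],state()['finger_gap'],state()['ft_force'])
c=a['frame'][120:290,150:350];cv2.imwrite('pics/st_c.png',cv2.resize(c,None,fx=3.5,fy=3.5,interpolation=cv2.INTER_CUBIC))
```

```text
[ 0.6093 -0.006 ] 0.052711340185400475 238
[ 0.6093 -0.0059] 0.05274272731638924 221
[ 0.6093 -0.0059] 0.05274272731638924 221
0.04925897353550136 29.888979802959394
[-0.4937 -0.8773 -1.2602]
7.8167 0.049170282622076844 [-0.3784 -0.2095 -1.5192]
```

View pics/st_c.png

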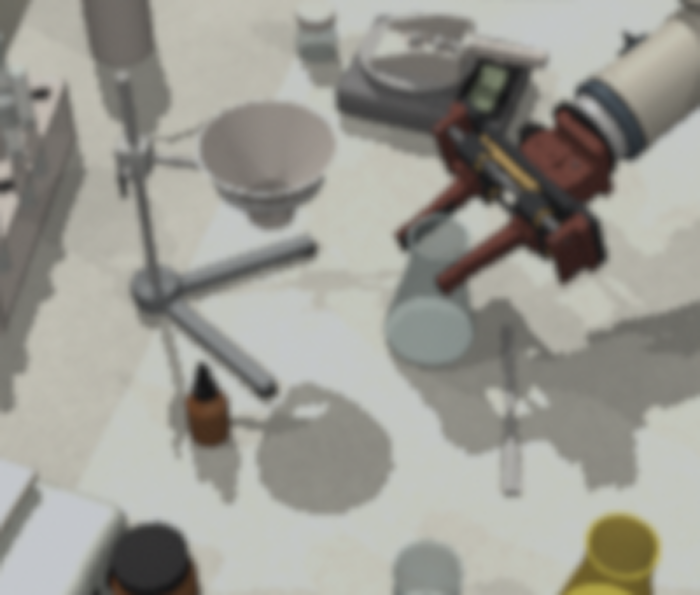

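Run:
```python
from h import *
np.set_printoptions(precision=4,suppress=True)
d=load('st');B=tool(40,18,1);s=np.array([.472,.004,.105]);F=np.array([.609,-.006])
r=onplane(d,150+438/3.5,120+235/3.5,.124)[:2];b=onplane(d,150+428/3.5,120+330/3.5,.011)[:2];print('rim',r,'base',b)
off=(r+b)/2-s[:2]; print(off)
off=np.clip(off,-.006,.006)
t=np.r_[F-off,.105]; print(t,ik(t,B))
ml(t+[0,0,.003],B,.08); ml(t,B,.03); print(state()['ft_force'],state()['time'])
a=snap('side','u1');c2=snap('scene','u2')
i=cv2.resize(a['frame'][110:260,160:320],None,fx=2.5,fy=2.5,interpolation=cv2.INTER_CUBIC)
j=cv2.resize(c2['frame'][150:300,210:370],None,fx=2.5,fy=2.5,interpolation=cv2.INTER_CUBIC)
cv2.imwrite('pics/u.png',np.hstack([i,j]))
```

```text
rim [0.471  0.0016] base [0.4749 0.007 ]
[0.001  0.0003]
[ 0.608  -0.0063  0.105 ] [-0.5963 -0.127   2.1252  1.3833  1.198  -0.348 ]
[ 0.1719 -0.1722  2.2622] 9.925
```

View pics/u.png

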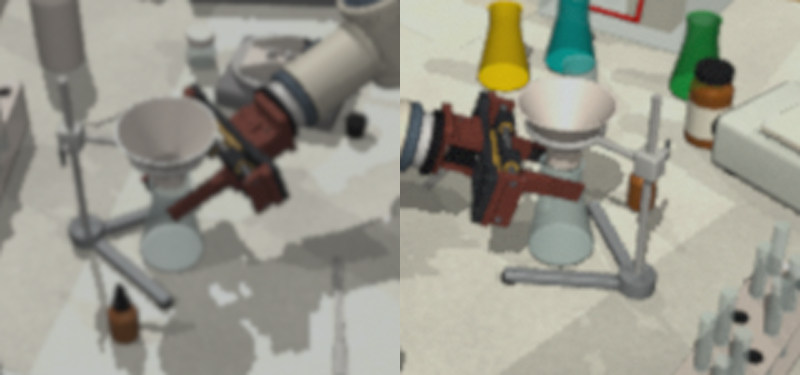

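The flask stands under the stem in both views: base at left view (172,245), and at right view (562,235) below the funnel at (567,105). Next I release, retreat and go above the scoop handle for a close look.

Run:
```python
from h import *
np.set_printoptions(precision=3,suppress=True)
B=tool(40,18,1);t=np.array([.608,-.0063,.105])
gripper_open(); ml(t-.11*B[:,2],B,.12); ml(t-.11*B[:,2]+[0,0,.15],B,.2)
G=tool(-9.5,55,1);h=np.array([.427,-.305,.08])
print(ik(h+[0,0,.1],G),ik(h,G))
mt(h+[0,0,.1],G)
a=snap('wrist','w1');b=snap('side','w2');print(state()['time'],state()['ee_pos'],state()['joint_pos'])
for P in([.399,-.297,.086],[.427,-.305,.086],[.468,-.313,.086]):print(proj(a,P))
i=cv2.resize(b['frame'][110:260,160:320],None,fx=2.56,fy=2.56,interpolation=cv2.INTER_CUBIC)[:384]
cv2.imwrite('pics/w.png',np.hstack([i[:,:280],a['frame']]))
```

```text
[-0.944 -0.579  2.011  0.434  1.276  0.757] [-0.944 -0.535  2.16   0.469  1.101  0.666]
13.9167 [ 0.433 -0.305  0.17 ] [-0.944 -0.579  2.012  0.436  1.276  0.757]
(np.float64(248.26355333140063), np.float64(321.92092905319043))
(np.float64(252.9467536934183), np.float64(279.8099842643202))
(np.float64(254.49847137522306), np.float64(223.85379069566306))
```

View pics/w.png

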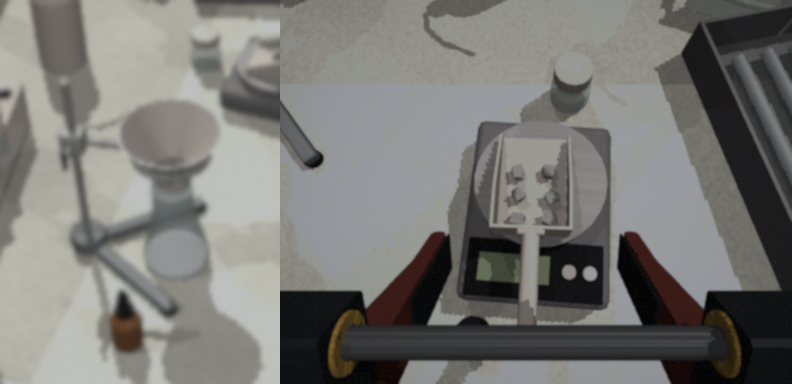

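Run:
```python
from h import *
np.set_printoptions(precision=4,suppress=True)
a=load('w1');b=load('w2')
print('flaskbase',onplane(b,160+176/2.56,110+253/2.56,.007))
hm=onplane(a,249,280,.086);bk=onplane(a,252,231,.086);fr=onplane(a,256.5,137,.0565);he=onplane(a,247.5,318,.086)
print('handle',hm,he,'back',bk,'front',fr,'pan',onplane(a,261,183,.054))
print('len',np.linalg.norm((bk-fr)[:2]),'yaw',np.degrees(np.arctan2(*(fr-he)[1::-1])))
W=cloud(a)
print('handle cloud',W[260:300:10,249],'pan z',W[200,205],W[183,320])
```

```text
flaskbase [ 0.6096 -0.0036  0.007 ]
handle [ 0.4273 -0.3021  0.086 ] [ 0.4017 -0.2969  0.086 ] back [ 0.4628 -0.3102  0.086 ] front [ 0.5547 -0.3294  0.0565] pan [ 0.5104 -0.326   0.054 ]
len 0.0938366479309892 yaw -11.982664796628695
handle cloud [[ 0.4416 -0.3044  0.0865]
 [ 0.4344 -0.3033  0.0867]
 [ 0.4273 -0.3021  0.0864]
 [ 0.4204 -0.301   0.086 ]] pan z [ 0.5033 -0.2744  0.053 ] [ 0.5017 -0.3781  0.0543]
```

Run:
```python
from h import *
np.set_printoptions(precision=3,suppress=True)
G=tool(-11.5,55,1);h=np.array([.4255,-.303,.08])
ml(h+[0,0,.04],G,.15); ml(h,G,.05); close(); print(state()['finger_gap'],state()['finger_force'],state()['ft_force'])
ml(h+[0,0,.004],G,.02)
ml(h+[0,0,.06],tool(-11.5,51,1),.1); print(state()['ft_force'])
U=tool(-11.5,51,1)
ml(h+[0,0,.22],U,.15)
a=snap('wrist','l1');b=snap('side','l2');print(state()['time'])
cv2.imwrite('pics/l.png',np.hstack([a['frame'][:,100:400],b['frame'][60:,150:450].repeat(1,0)[:384] if 0 else cv2.copyMakeBorder(b['frame'][60:,150:450],0,60,0,0,cv2.BORDER_CONSTANT)]))
```

```text
0.013879980907806592 29.979904890060425 [ 0.611  0.662 -0.25 ]
[ 0.293  0.018 -1.816]
18.925
```

View pics/l.png

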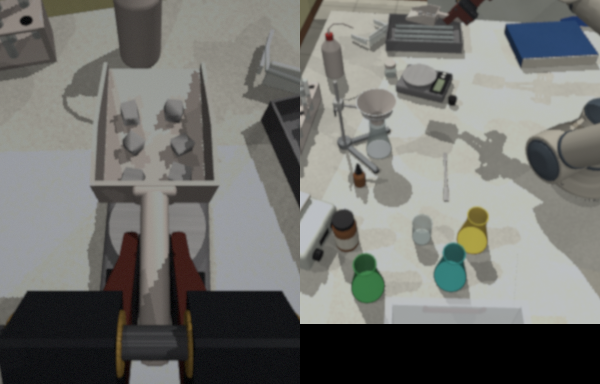

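All six lumps are in the lifted scoop, and the flask still stands under the funnel at right (378,145). Next I check the scoop's attitude and plan the pour.

```bash
cat >> h.py <<'E'
def scoopR(az,k):  # scoop axes, heading az deg, mouth down k deg
    a,k=np.radians([az,k]);hd=np.array([np.cos(a),np.sin(a),0]);Z=np.array([0,0,1])
    x=hd*np.cos(k)-Z*np.sin(k);z=hd*np.sin(k)+Z*np.cos(k); return np.stack([x,np.cross(z,x),z],1)
HL=np.array([-.085,0,.026]) # grip point in scoop
def pour(m,az,k,T=55): return np.array(m)+scoopR(az,k)@(HL-[.045,0,0]),tool(az,T+k,1)
E
python3 - <<'E'
from h import *
np.set_printoptions(precision=3,suppress=True)
a=load('l1');S=scoopR(-11.5,-4);o=np.array([.4255,-.303,.30])-S@HL
for p in([.045,.03,.0025],[.045,-.03,.0025],[-.045,.032,.032],[-.045,-.032,.032]):print(proj(a,o+S@p))
F=np.array([.609,-.005,0]);az=-4;hd=scoopR(az,0)[:,0]
print('now',state()['joint_pos'])
for k,z in((-4,.245),(-4,.225),(10,.22),(20,.215),(30,.212),(40,.208),(50,.205),(58,.205)):
    g,M=pour(F-.015*hd+[0,0,z],az,k); print(k,g,ik(g,M))
E
```

```text
(np.float64(205.2272723287124), np.float64(67.05347680297015))
(np.float64(297.8339984682885), np.float64(66.97888193728132))
(np.float64(185.2644158109664), np.float64(184.53851920935662))
(np.float64(316.36916541765527), np.float64(184.426758189898))
now [-0.967 -0.622  1.852  0.458  1.405  0.847]
-4 [0.463 0.005 0.262] None
-4 [0.463 0.005 0.242] None
10 [0.471 0.005 0.268] [-0.059 -0.649  1.846 -0.004  1.508  1.581]
20 [0.481 0.004 0.284] [-0.061 -0.449  1.652 -0.002  1.676  1.579]
30 [0.495 0.003 0.3  ] [-0.062 -0.247  1.451 -0.001  1.851  1.578]
40 [0.511 0.002 0.311] [-0.063 -0.045  1.247  0.001  2.027  1.578]
50 [0.531 0.    0.321] [-0.064  0.162  1.032  0.002  2.209  1.577]
58 [ 0.547 -0.001  0.329] [-0.065  0.334  0.845  0.003  2.364  1.578]
```

Run:
```python
from h import *
np.set_printoptions(precision=2,suppress=True)
F=np.array([.609,-.005,0])
for az in(25,40,55):
  hd=scoopR(az,0)[:,0]
  for k,z in((-4,.245),(-4,.225),(20,.215),(40,.208),(58,.205)):
    g,M=pour(F-.015*hd+[0,0,z],az,k); print(az,k,g,ik(g,M))
  g,M=pour(F-.12*hd+[0,0,.25],az,-4);print('pre',g,ik(g,M))
```

```text
25 -4 [ 0.48 -0.07  0.26] [-0.6  -0.69  1.96  0.57  1.49  0.6 ]
25 -4 [ 0.48 -0.07  0.24] [-0.6  -0.7   2.    0.57  1.47  0.59]
25 20 [ 0.49 -0.06  0.28] [-0.31 -0.37  1.59  0.18  1.72  0.87]
25 40 [ 0.52 -0.05  0.31] [-0.12 -0.03  1.23 -0.05  2.01  0.99]
25 58 [ 0.55 -0.03  0.33] [-0.02  0.32  0.87 -0.23  2.31  0.99]
pre [ 0.38 -0.11  0.27] [-0.92 -0.85  2.03  0.67  1.74  0.4 ]
40 -4 [ 0.5  -0.1   0.26] [-0.69 -0.44  1.79  0.67  1.62  0.28]
40 -4 [ 0.5  -0.1   0.24] [-0.69 -0.44  1.83  0.67  1.59  0.26]
40 20 [ 0.51 -0.09  0.28] [-0.38 -0.26  1.5   0.23  1.76  0.55]
40 40 [ 0.53 -0.07  0.31] [-0.15  0.    1.2  -0.07  2.    0.7 ]
40 58 [ 0.56 -0.04  0.33] [ 0.01  0.29  0.9  -0.32  2.24  0.71]
pre [ 0.42 -0.17  0.27] [-0.95 -0.48  1.82  0.7   1.8   0.09]
55 -4 [ 0.52 -0.13  0.26] [-0.7  -0.18  1.59  0.69  1.75  0.04]
55 -4 [ 0.52 -0.13  0.24] [-0.7  -0.18  1.62  0.69  1.72  0.01]
55 20 [ 0.54 -0.11  0.28] [-0.42 -0.12  1.38  0.27  1.82  0.26]
55 40 [ 0.55 -0.09  0.31] [-0.17  0.04  1.16 -0.09  1.98  0.41]
55 58 [ 0.57 -0.06  0.33] [ 0.02  0.25  0.94 -0.39  2.16  0.45]
pre [ 0.46 -0.21  0.27] [-0.9  -0.14  1.55  0.69  1.88 -0.12]
```

Run:
```python
from h import *
np.set_printoptions(precision=3,suppress=True)
F=np.array([.609,-.005,0]);az=40;hd=scoopR(az,0)[:,0]
def go(z,k,v,b=.015): g,M=pour(F-b*hd+[0,0,z],az,k); ml(g,M,v)
go(.25,-4,.1,.12); go(.245,-4,.12); go(.225,-4,.1)
for k,z in((10,.22),(20,.215)): go(z,k,.06)
for k,z in((25,.214),(30,.212),(35,.21),(40,.208),(45,.206),(50,.205),(58,.205)): go(z,k,.03)
hold(.3)
a=snap('side','p1');b=snap('wrist','p2');c=snap('scene','p3');s=state();print(s['time'],s['ft_force'],s['finger_gap'])
i=cv2.resize(a['frame'][90:240,160:300],(280,300),interpolation=cv2.INTER_CUBIC)
j=cv2.resize(c['frame'][110:290,210:350],(233,300),interpolation=cv2.INTER_CUBIC)
k=cv2.resize(b['frame'],(287,300)) if 0 else cv2.resize(b['frame'][:,100:420],(250,300))
cv2.imwrite('pics/p.png',np.hstack([i,j,k]))
```

```text
26.9583 [-0.566  0.146 -0.604] 0.013692248679957657
```

View pics/p.png

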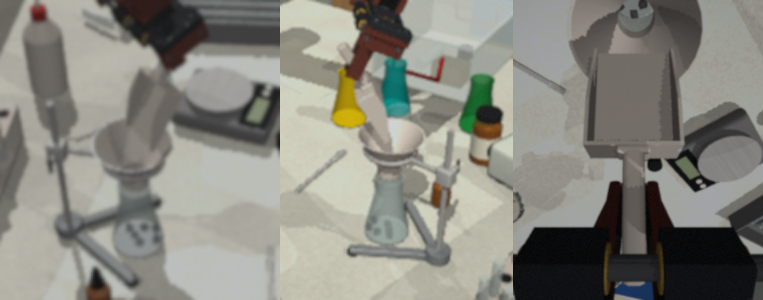

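The scoop is empty and lumps show in the flask: left panel around (137,235), middle panel around (385,228). I tip it back, return above the balance and check the outlet and flask numerically.

Run:
```python
from h import *
np.set_printoptions(precision=3,suppress=True)
F=np.array([.609,-.005,0]);az=40;hd=scoopR(az,0)[:,0]
def go(z,k,v,b=.015): g,M=pour(F-b*hd+[0,0,z],az,k); ml(g,M,v)
go(.212,40,.08);go(.22,20,.08);go(.24,0,.08);go(.25,0,.15,.12)
G=tool(-11.5,55,1);h=np.array([.4285,-.307,.08])
ml(h+[0,0,.15],G,.12); ml(h+[0,0,.03],G,.15); hold(.3)
s=state();print(s['time'],s['ft_force'])
a=snap('side','q1');w=snap('wrist','q2')
# lumps in flask: dark blobs near the flask base in the side view
u,v=map(int,proj(a,[.609,-.005,.01]));print('base px',u,v)
c=cv2.resize(a['frame'][v-22:v+22,u-22:u+22],None,fx=4,fy=4,interpolation=cv2.INTER_CUBIC)
g=cv2.cvtColor(c,cv2.COLOR_BGR2GRAY);print(np.percentile(g,[1,5,10,25,50,90]))
for th in(90,100,110,120):
    n,_,st,ce=cv2.connectedComponentsWithStats((g<th).astype(np.uint8));print(th,[(int(x[4]),int(c0),int(c1)) for x,(c0,c1) in zip(st[1:],ce[1:]) if x[4]>15])
# funnel interior
W=cloud(a);k=np.hypot(W[...,0]-.609,W[...,1]+.005);m=(k<.05)&(W[...,2]>.1)&(W[...,2]<.2)
print('funnel pixels off the cone:',sum((W[m][:,2]-(.147+np.maximum(k[m]-.018,0)*1.6))>.008), m.sum())
gm=cv2.cvtColor(a['frame'],cv2.COLOR_BGR2GRAY);print('funnel gray',np.percentile(gm[m],[0,2,10,50]))
```

```text
32.2083 [ 0.354 -1.475 -0.208]
base px 228 207
[ 75.  91.  98. 119. 139. 191.]
90 [(298, 120, 29), (698, 33, 56), (48, 128, 74), (31, 129, 98), (254, 7, 168)]
100 [(2661, 71, 43), (133, 128, 74), (66, 104, 74), (44, 75, 76), (31, 85, 89), (113, 129, 97), (23, 95, 103), (98, 7, 130), (147, 41, 158), (284, 8, 167)]
110 [(4513, 80, 47), (135, 104, 74), (400, 85, 89), (570, 29, 148), (313, 8, 167), (56, 85, 172)]
120 [(83, 86, 1), (6376, 82, 53), (215, 104, 74), (835, 30, 148), (340, 8, 166), (116, 85, 171)]
funnel pixels off the cone: 0 967
funnel gray [ 84.  91.  99. 125.]
```

At threshold 100 there are six small dark blobs inside the flask base, and the funnel is clear. Next I set the scoop down under force watch.

Run:
```python
from h import *
np.set_printoptions(precision=3,suppress=True)
G=tool(-11.5,55,1);h=np.array([.4285,-.307,.08])
ml(h+[0,0,.006],G,.06); hold(.3); f0=np.array(state()['ft_force'])
for dz in np.arange(.005,-.0045,-.001):
    ml(h+[0,0,dz],G,.015); hold(.1); f=np.array(state()['ft_force'])-f0
    if f[2]>.6: break
print('dz',dz,f)
gripper_open(); hold(.3); ml(h-.09*G[:,2],G,.08); ml(h-.09*G[:,2]+[0,0,.1],G,.15); mt([.427,-.2,.28],G); hold(.3)
a=snap('side','e1');b=snap('scene','e2');print(state()['time'])
W=cloud(b)
# scoop: back-wall tops and floor in scene cloud; heights over pan
m=(abs(W[...,0]-.5)<.14)&(abs(W[...,1]+.32)<.09)&(W[...,2]>.046)&(W[...,2]<.12)
p=W[m];hi=p[p[:,2]>.078];print('hi',len(hi),hi.min(0),hi.max(0))
o=np.array([.512,-.324,.054]);S=scoopR(-11.5,0);q=(p-o)@S
for n,c in(('handle top',(q[:,0]<-.06)&(abs(q[:,1])<.006)&(q[:,2]>.02)),('floor',(abs(q[:,0])<.035)&(abs(q[:,1])<.02)&(q[:,2]<.012))):
    r=q[c];print(n,len(r),r.min(0),r.max(0), np.polyfit(r[:,0],r[:,2],1) if len(r)>5 else '')
r=q[q[:,2]>.006];print('scoop extent',r.min(0),r.max(0))
W=cloud(a);m=(abs(W[...,0]-.609)<.06)&(abs(W[...,1]+.005)<.06)
print('flask base px check same as before:',np.abs(a['frame'][190:228,208:250].astype(int)-load('q1')['frame'][190:228,208:250]).mean())
```

```text
dz 0.002 [0.324 0.506 1.545]
39.0667
hi 260 [ 0.385 -0.362  0.078] [ 0.522 -0.286  0.089]
handle top 59 [-0.129 -0.006  0.028] [-0.06   0.004  0.034] [0.01  0.032]
floor 318 [-0.034 -0.02  -0.002] [0.035 0.02  0.006] [0.001 0.002]
scoop extent [-0.129 -0.037  0.006] [0.043 0.03  0.035]
flask base px check same as before: 1.1637426900584795
```

```bash
python3 -c "
from h import *
print(job_done())"
```

```text
the job is handed in; nothing more can be done
None
```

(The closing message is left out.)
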